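# Refit the pull-off knob of the charging station and hold it pressed

## Robot

A 6-joint arm with a two-finger parallel gripper is mounted at the origin on the work surface. World frame = base frame: x ahead of the robot, y to its left, z up, the work surface at z = 0. Lengths are in m, angles in rad, forces in N, time in s.
With the tool pointing down it reaches from about 0.375 to 0.9 m from the base axis. Payload 3.1 kg.
Tool frame: the origin (TCP) lies at the very end of the fingers, on their centre line; the grasp point (between the pads) lies 19 mm behind it; z points along the fingers, y is the direction in which the jaws open and shut (so a half turn about z gives the same grasp; the last joint's range is limited). The gripper opens to 87 mm and grips with 3 to 60 N. Pads are 19 mm wide; open, the fingers measure 117 mm over their backs; the gripper's body (75 mm by 190 mm) begins 51 mm behind the grasp point.
Start: joints at [-1.359, 0.527, 1.433, -0, 1.181, -0.178], TCP at [0.238, -0.578, 0.223] pointing down, gripper open.
Joint ranges: [-3.08, 3.08], [-0.75, 2.2], [0.22, 2.44], [-1.43, 4.57], [0, 2.65], [-2.85, 2.85]. Speed limits (rad/s): [2.79, 2.79, 3.14, 3.14, 3.14, 3.14].

## Interface

Orientations are given as a unit quaternion [x, y, z, w].
In Python, from rig import robot gives the robot as it stands. The module is installed in compiled form; this text tells all that it offers.
- The arm moves only by the tool carry_out, never from a script. Its argument "series" is a list of rows, each a list of 7 numbers: the shift along the tool's x, y, z in mm, then the turn, a rotation vector about the tool's x, y, z in degrees, then the gripper command: -1 is shut, 1 is fully open, values between are in proportion. In form: [[tx, ty, tz, rx, ry, rz, claw], ...]. A call has 1 to 8 rows; each row is the pose to reach, as a shift and turn from the pose measured when the call began, along the tool's axes at that moment; what a row does not reach only later rows make up. A row lasts 1/8 s, in which the tool goes at most 62.5 mm and 10.7 degrees, less where a joint would pass 70% of its speed; a pose out of reach is approached as far as the arm can. A call with a gripper value outside its range is refused whole. The fingers move at their own pace and stop on an object; "force" is the grip in N (left out, the last holds). Time passes only in rows, so rows that repeat a pose let the fingers close. It gives the time, the measured TCP pose, the force and the opening at its end, in the units of the state.
- robot.get_obs(): the state, without advancing time (a new reading comes with each control period).
- robot.camera(name): name is "side" or "top" or "wrist"; returns a dict with "pixels" (480x640x3 uint8, red, green, blue), "fx", "fy", "cx", "cy" (pixels), "position" and "attitude" of the camera in the world. Camera axes: x right, y down, z forward; pixel columns grow to the right and rows downward; lengths in m; the calibration is good to about 2 mm. A picture is of the moment at which its call begins. There is no depth.
- robot.hand_in(): hands the job in, once; it reports no verdict.
The state is a dict: "time": time; "q": joint angles; "joint_velocities": joint speeds; "joint_torque": joint torques, N m; "position": TCP position; "tool_rot": TCP orientation; "ft_force": force on the tool from outside, world axes, zero at the start; "moment": the same for the moment, N m; "grip_width": finger opening in m.
Only numpy, scipy, OpenCV 4.12 (cv2) and the standard library are available. Lean on these libraries where they do the work, as an engineer would, in place of code of your own. Each camera call takes 0.05 s, during which the arm holds its last target.

## Task

The charging station on the hall shelf has lost its timer knob: first clear the timer by pressing the station's round spring plunger right down to its stop and letting it come up again, then pick up the loose wing-shaped knob, turn it so its flat matches the D-shaped shaft and push it fully home on the shaft. Keep pressing so that knob and shaft go down to the end of the shaft's spring travel, and finish like that, still holding the knob pressed down. Leave the phone, key, dish, wooden drawer pull and glasses case where they are.

Things in the scene. Friction and masses are not known exactly. Their poses are not given: they have to be found in the camera images.
- plunger_top (a point): Top centre of the steel mushroom-head plunger on the grey charging station: head 26 mm across, 10 mm thick, flat on top over the middle 16 mm, top 64 mm above the shelf when up. The point moves with the plunger. z is up.
- plunger (a joint): Plunger travel in m: 0 up, 0.010 fully down on its stop. The spring resists with about 1.5 N at the top and 4.5 N at the stop, and returns it when let go.
- shaft_tip (a point): Centre of the top end of the station's upright steel D-shaft, 72 mm above the shelf when up. Shaft 12 mm across with one flat 3 mm from its axis, top edge bevelled 1.5 mm. Site on the axis of the round part, z up, x points out of the flat. Its angle differs each time; it is stiff to turn (0.2 N m): turn the knob to match it. The point moves down as the shaft is pressed.
- shaft_push (a joint): How far the D-shaft is pressed down, m: 0 up, 0.006 at its stop. The spring resists with about 4.5 N at the start and 9 N at the stop, and lifts it when let go. A fully home knob's underside is 12 mm above the station's top face with the shaft up, 6 mm (46 mm above the shelf) at the stop.
- knob_center (a point): Centre of the loose black plastic wing knob (45 g), half-way up, on its bore's axis. It stands on the shelf, bore down. z is up, x points to its pointed nose (white line on top). 40 mm tall, 26 mm wide along y between two parallel flat sides running from x = -22 to +18 mm; nose tip at x = +31 mm. Fully home on the shaft it coincides with shaft_tip, x axes the same way.
- knob_bore (a point): Mouth of the knob's D-bore, in the middle of its underside, 20 mm below knob_center. The bore is 20 mm deep and 14 mm across, with its flat on the nose side (+x) 4 mm from the axis: 1 mm clearance round the shaft.
- station: Fixed grey plastic charging station, a box 200 mm long (its y) by 120 mm by 40 mm tall, origin at the centre of its underside. The plunger stands at (0, +60) mm and the D-shaft at (0, -55) mm on its top face. White tick marks ring the shaft.
- phone: Phone in black rubber case lying flat, 150 x 76 x 11 mm, long side along x, origin at centre of underside. Leave alone.
- house_key: Brass key 55 mm long on a 34 mm steel ring, lying flat, 4 mm thick, origin at the centre of its bow, blade along +x. Leave alone.
- drawer_pull: Round light-wood drawer pull, 36 mm across, 29 mm tall, standing, origin at the centre of its underside. Not the knob; leave alone.
- dish: White ceramic dish, 120 mm across, 25 mm tall, origin at the centre of its underside. Leave alone.
- glasses_case: Dark rounded glasses case 60 x 155 x 42 mm, long side along y, origin at the centre of its underside. Leave alone.

How it is judged:
On the way, in this order (a step that is already met when the one before it is completed fails the run):
1. the plunger is pressed down to its stop (at least 8.5 of 10 mm) (value of joint plunger above 0.0085 m), for 0.1 s.
2. the plunger is up again and the knob is lifted off the shelf (value of joint plunger below 0.002 m and height (world z) of knob_center above 0.05 m and contact force between knob and the fingers above 0.5 N), for 0.2 s.
3. the knob is fully home on the D-shaft, flats matched (distance between knob_center and shaft_tip below 0.004 m and angle between the x axis of knob_center and the x axis of shaft_tip, either way round below 0.26 rad and angle between knob_center's own z axis and vertical below 0.12 rad), for 0.1 s.
At the end, for the whole second after the job is handed in: The knob sits fully home on the D-shaft (its point within 4 mm of the shaft tip, flats matched within 0.26 rad, upright within 0.12 rad), the robot's fingers still touch it with more than 2 N and hold the shaft pressed at least 4.5 of its 6 mm, and the plunger is up again (within 2 mm) (all of step 3 and value of joint shaft_push above 0.0045 m and contact force between knob and the fingers above 2 N and value of joint plunger below 0.002 m); the arm keeps its last pose, push and grip.
It fails at once if the phone is moved more than 25 mm (distance of phone from where it was at the start of the episode above 0.025 m).
It fails at once if the house key is moved more than 25 mm (distance of house_key from where it was at the start of the episode above 0.025 m).
It fails at once if the wooden drawer pull is moved more than 25 mm (distance of drawer_pull from where it was at the start of the episode above 0.025 m).
It fails at once if the dish is moved more than 25 mm (distance of dish from where it was at the start of the episode above 0.025 m).
It fails at once if the glasses case is moved more than 25 mm (distance of glasses_case from where it was at the start of the episode above 0.025 m).
It also fails if it takes over 54 s, if anything falls off the work surface, if the arm or the gripper's body presses on something with over 40 N, if the wrist force passes 120 N, or if a joint passes its speed limit or range.

## Working session

There is one attempt and no reset: what is moved stays moved. The work goes in short steps, Python scripts to look and compute and a tool call to move; the robot and the scene stay as the last step left them, time stands still between calls to the robot, and variables do not carry over. Pictures are saved under pics/ and viewed, and the job is handed in when it is done.

Besides the shell and the picture viewer there is one more tool, called after "Emit:" as name(argument=value, ...), one argument or row to a line, values as JSON. carry_out: Moves the arm, as the interface text tells. Its arguments: {"type":"object","properties":{"series":{"type":"array"},"force":{"type":"number"}},"required":["series"]}

```bash
mkdir -p pics; python3 - <<'E'
from rig import robot
import cv2,json
o=robot.get_obs();print(o)
for n in("side","top","wrist"):
    c=robot.camera(n);cv2.imwrite(f"pics/{n}0.png",c["pixels"][:,:,::-1])
    print(n,{k:v for k,v in c.items() if k!="pixels"})
E
```

```text
{'time': 0.0, 'q': array([-1.35950039e+00,  5.28477550e-01,  1.43390081e+00, -1.72637161e-05,
        1.18140753e+00, -1.78460920e-01]), 'joint_velocities': array([ 0.00168867, -0.00039799,  0.00058204, -0.00093987,  0.0007009 ,
        0.00051846]), 'joint_torque': array([-1.66372942e-03, -4.40041888e+01, -1.76591885e+01,  6.32674573e-02,
        5.83116850e-02, -1.76825538e-04]), 'position': array([ 0.23736522, -0.57737425,  0.22156513]), 'tool_rot': array([ 9.81069993e-01,  1.93650373e-01, -2.59839025e-05, -1.09633686e-03]), 'ft_force': array([-0.43085133, -0.46597705,  0.56401187]), 'moment': array([0.07308557, 0.01719873, 0.00704568]), 'grip_width': 0.08705634644735206}
side {'fx': 449.45304103679723, 'fy': 449.45304103679723, 'cx': 313.3514352447532, 'cy': 229.93878165055406, 'position': array([0.50293798, 0.61200449, 0.81698453]), 'attitude': array([-0.08084926,  0.93497415, -0.34389248,  0.03201086])}
top {'fx': 555.7650405394296, 'fy': 555.7650405394296, 'cx': 317.52453180320185, 'cy': 247.33125904588806, 'position': array([ 0.48217713, -0.01744144,  1.4319595 ]), 'attitude': array([ 0.71687783, -0.69594204,  0.03440794, -0.02381064])}
wrist {'fx': 411.78868758719085, 'fy': 411.78868758719085, 'cx': 320.9037386935938, 'cy': 241.58060667902433, 'position': array([ 0.30488027, -0.55077974,  0.38359899]), 'attitude': array([ 0.82335859, -0.55162279, -0.07522675,  0.11015378])}
```

View pics/side0.png

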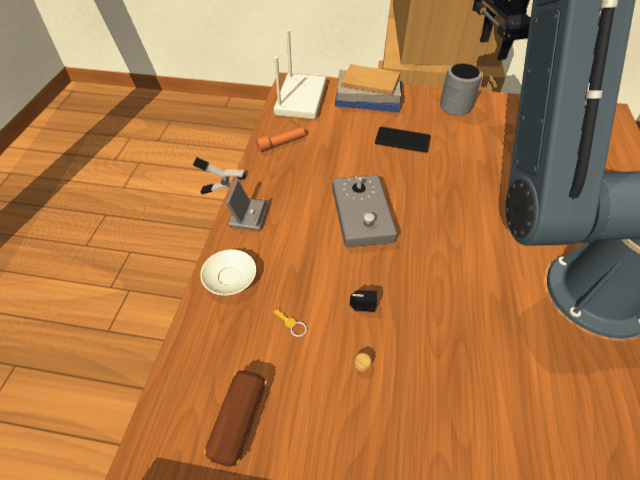

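View pics/top0.png

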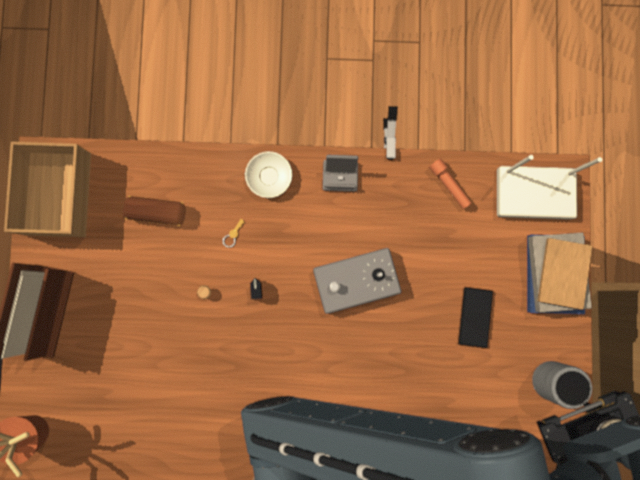

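View pics/wrist0.png

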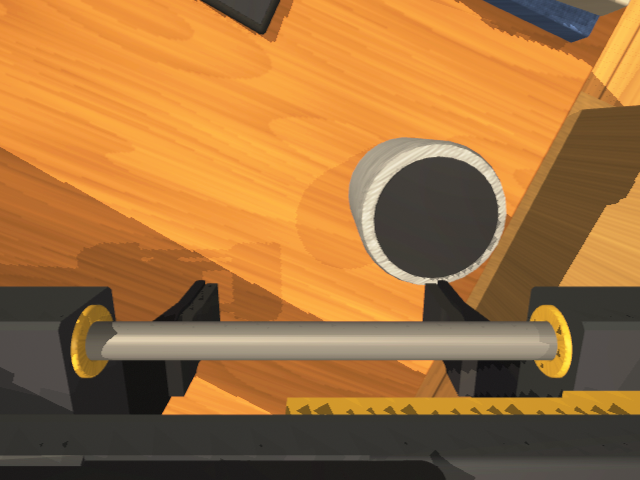

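The station is visible in both fixed views, with the plunger near (335,287) and the shaft near (378,274) in top, and (369,218) and (359,183) in side. The knob is at (256,289) in top and (364,300) in side. I'll enlarge these.

```bash
python3 - <<'E'
import cv2,numpy as np
t=cv2.imread("pics/top0.png");s=cv2.imread("pics/side0.png")
R=lambda im,x,y,w,h,k:cv2.resize(im[y:y+h,x:x+w],None,fx=k,fy=k,interpolation=cv2.INTER_CUBIC)
cv2.imwrite("pics/c_top_st.png",R(t,310,245,100,75,8))
cv2.imwrite("pics/c_side_st.png",R(s,325,170,100,75,8))
a=R(t,236,269,40,40,10);b=R(s,344,280,40,40,10)
cv2.imwrite("pics/c_knob.png",np.hstack([a,b]))
E
```

```text
(no output)
```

View pics/c_top_st.png

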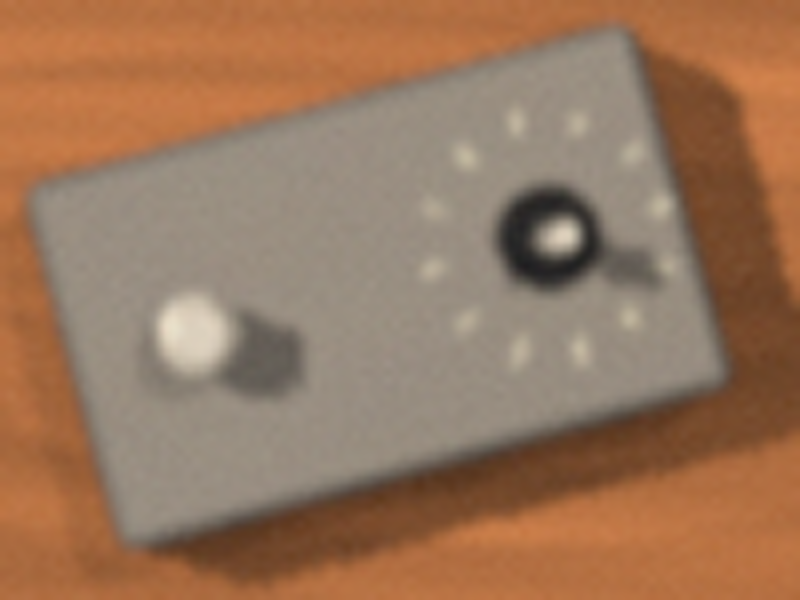

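View pics/c_side_st.png

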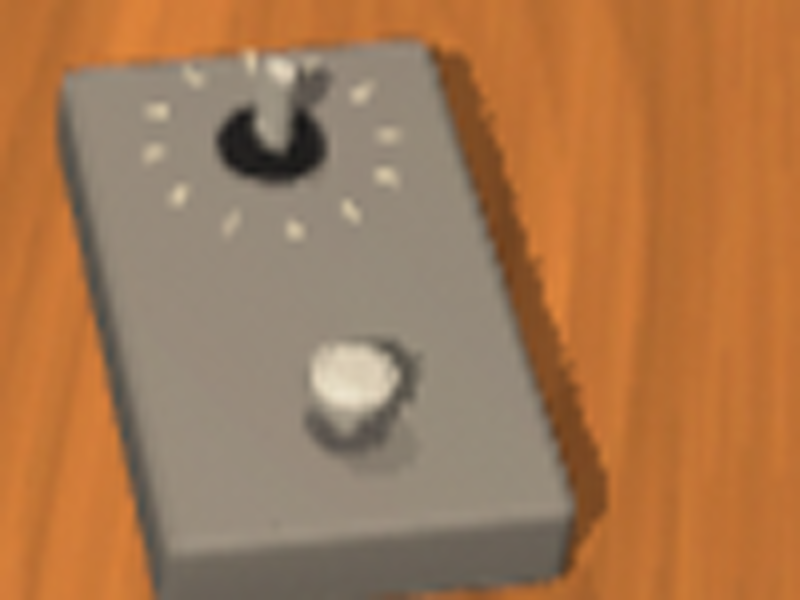

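View pics/c_knob.png

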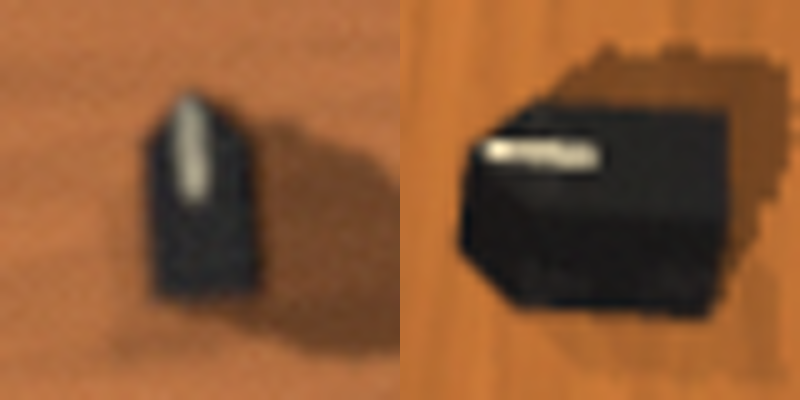

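```bash
cat > h.py <<'E'
import numpy as np,cv2
from scipy.spatial.transform import Rotation as Rn
C={'side':dict(f=449.45304103679723,c=(313.3514352447532,229.93878165055406),p=np.array([0.50293798,0.61200449,0.81698453]),q=[-0.08084926,0.93497415,-0.34389248,0.03201086]),
'top':dict(f=555.7650405394296,c=(317.52453180320185,247.33125904588806),p=np.array([0.48217713,-0.01744144,1.4319595]),q=[0.71687783,-0.69594204,0.03440794,-0.02381064])}
def cam(c): return dict(f=c['fx'],c=(c['cx'],c['cy']),p=np.array(c['position']),q=c['attitude'])
def ray(c,uv):
    c=C[c] if isinstance(c,str) else c
    d=np.array([(uv[0]-c['c'][0])/c['f'],(uv[1]-c['c'][1])/c['f'],1]);d=Rn.from_quat(c['q']).apply(d)
    return c['p'],d/np.linalg.norm(d)
def proj(c,X):
    c=C[c] if isinstance(c,str) else c
    d=Rn.from_quat(c['q']).inv().apply(np.asarray(X)-c['p']);return d[...,:2]/d[...,2:]*c['f']+np.array(c['c'])
def tri(*cu):
    A=np.zeros((3,3));b=np.zeros(3);r=[ray(*x) for x in cu]
    for p,d in r: M=np.eye(3)-np.outer(d,d);A+=M;b+=M@p
    X=np.linalg.solve(A,b);return X,[np.linalg.norm((np.eye(3)-np.outer(d,d))@(X-p)) for p,d in r]
def onz(c,uv,z): p,d=ray(c,uv);return p+d*(z-p[2])/d[2]
def crop(x0,y0,k): return lambda u,v:(x0+(u+.5)/k-.5,y0+(v+.5)/k-.5)
E
python3 - <<'E'
from h import *
np.set_printoptions(precision=4,suppress=True)
T=crop(310,245,8);S=crop(325,170,8);KT=crop(236,269,10);KS=crop(344,280,10)
for n,t,s in [('plunger',(193,335),(357,370)),('shaft',(560,234),(282,70)),('c1',(35,190),(165,553)),('c2',(627,28),(65,75)),('c3',(728,378),(425,42)),('c4',(127,545),(572,512))]:
    print(n,*tri(('top',T(*t)),('side',S(*s))))
    for z in((.064,) if n=='plunger' else (.072,) if n=='shaft' else (.04,)): print('   ',onz('top',T(*t),z),onz('side',S(*s),z))
for n,t,s in [('nose',(190,92),(78,145)),('backR',(260,292),(327,110)),('backL',(155,297),(322,222)),('line end',(195,198),(197,155))]:
    print(n,*tri(('top',KT(*t)),('side',KS(*s))),onz('top',KT(*t),.04),onz('side',KS(*s),.04))
E
```

```text
plunger [ 0.5001 -0.0787  0.0671] [np.float64(5.5681668429528285e-05), np.float64(5.568166842973842e-05)]
    [ 0.5002 -0.0788  0.064 ] [ 0.5001 -0.0815  0.064 ]
shaft [ 0.534  -0.1898  0.0742] [np.float64(0.00022267239522006792), np.float64(0.00022267239522011755)]
    [ 0.5343 -0.1901  0.072 ] [ 0.5338 -0.1921  0.072 ]
c1 [ 0.5455 -0.0292  0.0357] [np.float64(0.0009659530794885273), np.float64(0.0009659530794885745)]
    [ 0.5444 -0.0292  0.04  ] [ 0.5463 -0.0257  0.04  ]
c2 [ 0.6016 -0.2141  0.0388] [np.float64(0.0005844361001037215), np.float64(0.0005844361001035782)]
    [ 0.6009 -0.214   0.04  ] [ 0.602  -0.2129  0.04  ]
c3 [ 0.492  -0.2477  0.0395] [np.float64(4.8063979340993586e-05), np.float64(4.806397934094584e-05)]
    [ 0.492  -0.2477  0.04  ] [ 0.4919 -0.2472  0.04  ]
c4 [ 0.4349 -0.0611  0.0386] [np.float64(0.00022340242467838047), np.float64(0.00022340242467832954)]
    [ 0.4348 -0.0611  0.04  ] [ 0.4353 -0.06    0.04  ]
nose [0.5159 0.118  0.0434] [np.float64(0.00046107592865353284), np.float64(0.0004610759286535484)] [0.5164 0.1184 0.04  ] [0.5155 0.1159 0.04  ]
backR [0.4669 0.0991 0.0402] [np.float64(0.00032456606660869765), np.float64(0.0003245660666086089)] [0.4672 0.0991 0.04  ] [0.4665 0.0989 0.04  ]
backL [0.4653 0.1252 0.0395] [np.float64(4.5362837754953297e-05), np.float64(4.536283775478444e-05)] [0.4652 0.1251 0.04  ] [0.4653 0.1255 0.04  ]
line end [0.4908 0.1158 0.0427] [np.float64(0.0007469196108081051), np.float64(0.0007469196108080859)] [0.4901 0.1161 0.04  ] [0.4915 0.1141 0.04  ]
```

```bash
cat >> h.py <<'E'
np.set_printoptions(precision=4,suppress=True)
def Rt(psi): # tool down, x at yaw psi deg
    a=np.radians(psi);x=np.array([np.cos(a),np.sin(a),0]);z=np.array([0,0,-1.]);return Rn.from_matrix(np.stack([x,np.cross(z,x),z],1))
def go(o,pos,psi):
    R=Rn.from_quat(o['tool_rot']);sh=R.inv().apply(np.array(pos)-o['position'])*1000
    rv=np.degrees((R.inv()*Rt(psi)).as_rotvec());print('shift',sh.round(1),'rot',rv.round(1))
def yaw(o): x=Rn.from_quat(o['tool_rot']).apply([1,0,0]);return np.degrees(np.arctan2(x[1],x[0]))
E
python3 - <<'E'
from h import *
from rig import robot
o=robot.get_obs();R=Rn.from_quat(o['tool_rot'])
c=dict(p=np.array([0.30488027,-0.55077974,0.38359899]),q=[0.82335859,-0.55162279,-0.07522675,0.11015378],f=411.8,c=(320.9,241.6))
off=R.inv().apply(c['p']-o['position']);rel=R.inv()*Rn.from_quat(c['q']);print(off,rel.apply([0,0,1]),rel.apply([1,0,0]))
P=np.array([.5003,-.0802,.064]);S=np.array([.5342,-.1907,.072])
for z in(.09,.12,.16,.2):
  for psi in(0,-30,-50,-60,-73):
    Q=Rt(psi);cc=dict(c,p=np.array([P[0],P[1],z])+Q.apply(off),q=(Q*rel).as_quat());print(z,psi,proj(cc,S),proj(cc,P))
go(o,[P[0],P[1],.12],-50);go(o,[P[0],P[1],.12],-30);go(o,[P[0],P[1],.12],0)
E
```

```text
[ 0.0726  0.0006 -0.1618] [-0.2647 -0.0006  0.9643] [0.0001 1.     0.0007]
0.09 0 [567.6873 218.7502] [319.8859 283.4425]
0.09 -30 [510.2902  98.5848] [319.8859 283.4425]
0.09 -50 [432.5499  40.8209] [319.8859 283.4425]
0.09 -60 [385.1791  23.6504] [319.8859 283.4425]
0.09 -73 [319.3875  15.4066] [319.8859 283.4425]
0.12 0 [534.1282 206.4747] [320.0516 263.9003]
0.12 -30 [482.813  102.9446] [320.0516 263.9003]
0.12 -50 [415.8876  53.9542] [320.0516 263.9003]
0.12 -60 [375.5238  39.4866] [320.0516 263.9003]
0.12 -73 [319.662   32.5549] [320.0516 263.9003]
0.16 0 [501.4136 194.508 ] [320.2169 244.4115]
0.16 -30 [456.5825 107.1065] [320.2169 244.4115]
0.16 -50 [400.1379  66.3681] [320.2169 244.4115]
0.16 -60 [366.4239  54.4118] [320.2169 244.4115]
0.16 -73 [319.9203  48.6946] [320.2169 244.4115]
0.2 0 [477.4127 185.7288] [320.3406 229.8298]
0.2 -30 [437.6776 110.1061] [320.3406 229.8298]
0.2 -50 [388.8803  75.2413] [320.3406 229.8298]
0.2 -60 [359.9353  65.0543] [320.3406 229.8298]
0.2 -73 [320.1043  60.1899] [320.3406 229.8298]
shift [ 432.1 -360.   102.5] rot [-0.1  0.  72.3]
shift [ 432.1 -360.   102.5] rot [-0.1  0.  52.3]
shift [ 432.1 -360.   102.5] rot [-0.1  0.  22.3]
```

Emit:
carry_out(
  series=[
    [432,-360,30,0,0,52.3,-1],
    [432,-360,30,0,0,52.3,-1],
    [432,-360,30,0,0,52.3,-1],
    [432,-360,30,0,0,52.3,-1],
    [432,-360,30,0,0,52.3,-1],
    [432,-360,30,0,0,52.3,-1],
    [432,-360,80,0,0,52.3,-1],
    [432,-360,102,0,0,52.3,-1],
  ],
  force=20,
)

```text
time: 1.15
position: [0.4645, -0.1496, 0.1582]
tool_rot: [0.966, -0.259, 0.001, -0.0]
ft_force: [0.9, -0.8, -0.6]
grip_width: 0.0151
```

Emit:
carry_out(
  series=[
    [0,0,0,0,0,0,-1],
  ],
)

```text
time: 1.27
position: [0.4638, -0.1452, 0.1564]
tool_rot: [0.967, -0.255, -0.002, -0.001]
ft_force: [-0.6, 0.2, -0.2]
grip_width: 0.0055
```

```bash
cat > look.py <<'E'
import sys,pickle
from h import *
from rig import robot
n=sys.argv[1];v=sys.argv[2] if len(sys.argv)>2 else 'wrist'
c=robot.camera(v);o=robot.get_obs()
cv2.imwrite(f"pics/{n}.png",c['pixels'][:,:,::-1]);pickle.dump(cam(c),open(f"pics/{n}.pkl","wb"))
print('t',o['time'],o['position'],'yaw',yaw(o),'F',o['ft_force'],'w',o['grip_width'],'q',o['q'])
E
python3 look.py w1; python3 - <<'E'
from h import *
from rig import robot
go(robot.get_obs(),[.5003,-.0802,.075],-30)
E
```

```text
t 1.325 [ 0.4644 -0.1474  0.1573] yaw -29.715471195293 F [ 0.0148 -0.7018 -0.2462] w 0.0036673890037564995 q [-0.538   0.4441  1.839   0.0014  0.8591  1.5505]
shift [ -2.1 -76.1  82.4] rot [-0.1  0.   0.3]
```

View pics/w1.png

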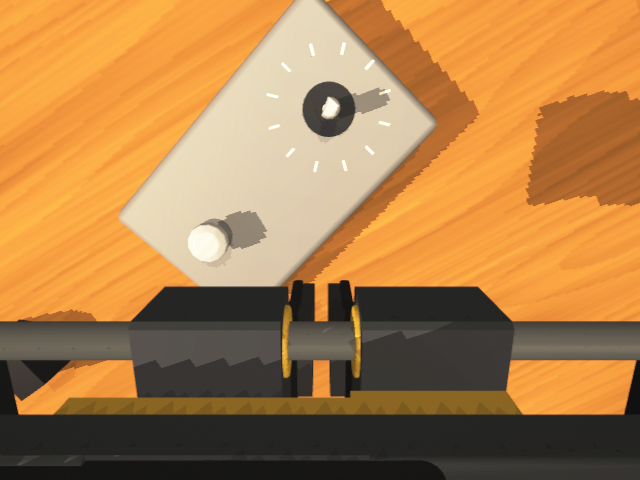

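The plunger head is at (208,243) and the shaft at (331,108) inside the tick ring. I'll enlarge the shaft to read its flat.

```bash
python3 - <<'E'
import cv2
t=cv2.imread("pics/w1.png");cv2.imwrite("pics/w1c.png",cv2.resize(t[75:140,295:365],None,fx=9,fy=9,interpolation=cv2.INTER_CUBIC))
E
```

```text
(no output)
```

View pics/w1c.png

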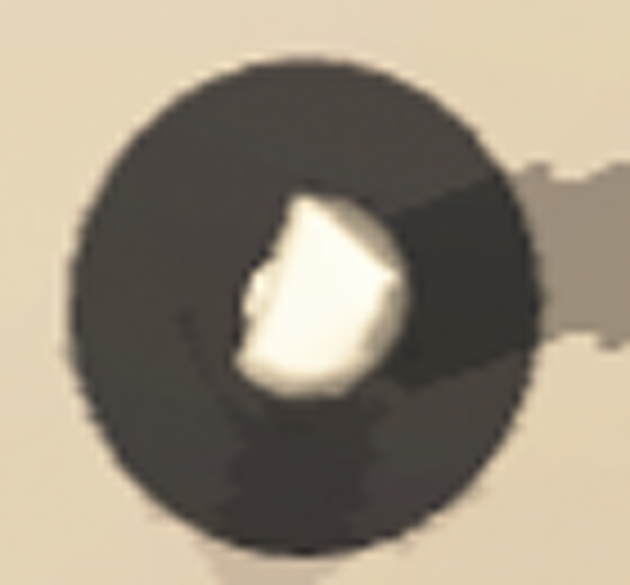

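Emit:
carry_out(
  series=[
    [-2,-58,30,0,0,0,-1],
    [-2,-76,70,0,0,0,-1],
    [-2,-76,82,0,0,0,-1],
  ],
)

```text
time: 1.7
position: [0.4997, -0.0804, 0.074]
tool_rot: [0.967, -0.256, -0.001, -0.001]
ft_force: [-0.1, 0.3, 1.7]
grip_width: 0.0006
```

```bash
python3 look.py w2; python3 - <<'E'
from h import *
from rig import robot
go(robot.get_obs(),[.5003,-.0802,.053],-30)
E
```

```text
t 1.75 [ 0.4992 -0.0811  0.0736] yaw -29.730952086164578 F [ 0.764  -1.173  -0.4459] w 0.00031927646612036546 q [-0.3827  0.6115  1.8517  0.0011  0.6821  1.7062]
shift [ 0.6 -1.3 20.6] rot [-0.   0.2  0.3]
```

View pics/w2.png

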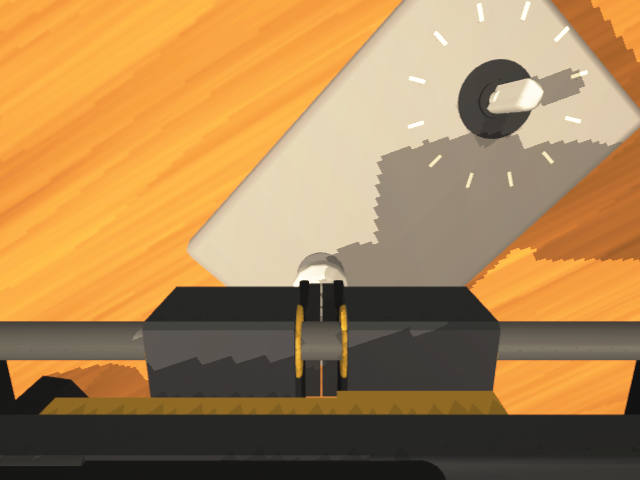

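The closed fingertips are centred over the plunger head at about (322,270), so I'll press.

Emit:
carry_out(
  series=[
    [0.5,-1,12,0,0,0,-1],
    [0.5,-1,21,0,0,0,-1],
    [0.5,-1,22,0,0,0,-1],
    [0.5,-1,22,0,0,0,-1],
    [0.5,-1,22,0,0,0,-1],
  ],
)

```text
time: 2.38
position: [0.5012, -0.0824, 0.0541]
tool_rot: [0.966, -0.257, 0.0, 0.0]
ft_force: [-2.6, -2.4, 16.5]
grip_width: 0.0005
```

```bash
python3 look.py w3;python3 look.py s3 side
```

```text
t 2.425 [ 0.5012 -0.0824  0.0541] yaw -29.75697481435852 F [-1.4221 -1.8034 15.5529] w 0.0006577853253245699 q [-0.383   0.6487  1.8587 -0.0006  0.6334  1.7077]
t 2.475 [ 0.5012 -0.0824  0.0542] yaw -29.75864875576737 F [-2.8852 -1.4699 16.298 ] w 0.0005513462676360652 q [-0.383   0.6487  1.8586 -0.0006  0.6334  1.7077]
```

The force is 16 N with the tip at z = 0.054, so the plunger is on its stop. Next I'll work out the shaft angle from w1 and w2.

```bash
python3 - <<'E'
import pickle
from h import *
c=pickle.load(open('pics/w1.pkl','rb'));K=crop(295,75,9)
a=onz(c,K(295,198),.0715);b=onz(c,K(240,358),.0715);m=onz(c,K(320,300),.0715)
print(a,b,m,np.degrees(np.arctan2(*(b-a)[[1,0]])),np.linalg.norm(b-a))
t=cv2.imread("pics/w2.png");cv2.imwrite("pics/w2c.png",cv2.resize(t[55:140,450:560],None,fx=7,fy=7,interpolation=cv2.INTER_CUBIC))
E
```

```text
[ 0.5404 -0.1928  0.0715] [ 0.5337 -0.1851  0.0715] [ 0.5343 -0.1912  0.0715] 130.62819680438068 0.010218490924824535
```

View pics/w2c.png

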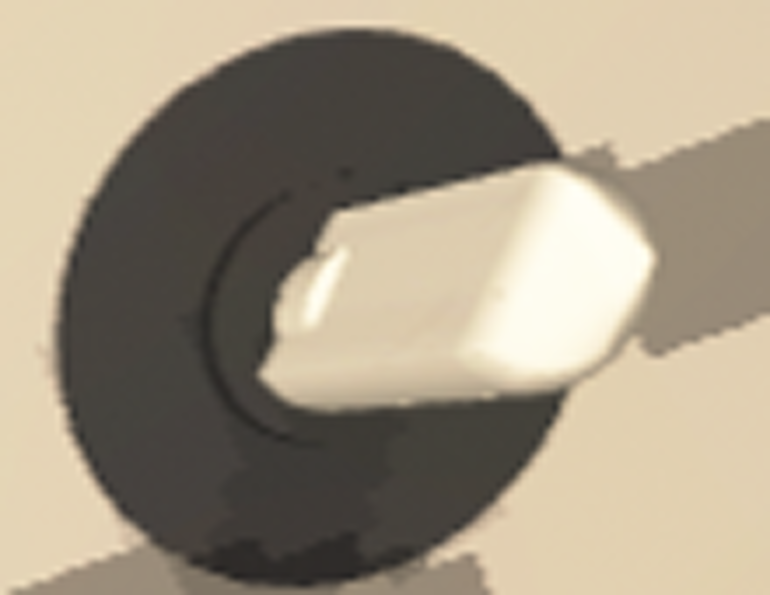

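```bash
python3 - <<'E'
import pickle
from h import *
from rig import robot
c=pickle.load(open('pics/w2.pkl','rb'));K=crop(450,55,7)
a=onz(c,K(545,168),.0715);b=onz(c,K(465,350),.0715)
print(a,b,np.degrees(np.arctan2(*(b-a)[[1,0]])),np.linalg.norm(b-a))
a=onz(c,K(338,212),.044);b=onz(c,K(262,375),.044)
print(a,b,np.degrees(np.arctan2(*(b-a)[[1,0]])),np.linalg.norm(b-a))
go(robot.get_obs(),[.487,.1145,.15],5.5)
E
```

```text
[ 0.5405 -0.1924  0.0715] [ 0.5341 -0.1852  0.0715] 131.7700697675395 0.009714996664034989
[ 0.5407 -0.1929  0.044 ] [ 0.5341 -0.1848  0.044 ] 129.44192728744062 0.01036958217178334
shift [-110.  -163.8  -96. ] rot [  0.   -0.  -35.3]
```

Emit:
carry_out(
  series=[
    [0,0,-50,0,0,0,-1],
    [-40,-50,-96,0,0,-10,0],
    [-110,-164,-96,0,0,-35.3,1],
    [-110,-164,-96,0,0,-35.3,1],
    [-110,-164,-96,0,0,-35.3,1],
    [-110,-164,-96,0,0,-35.3,1],
    [-110,-164,-96,0,0,-35.3,1],
  ],
)

```text
time: 3.35
position: [0.4872, 0.1137, 0.1501]
tool_rot: [0.999, 0.048, 0.0, 0.001]
ft_force: [0.9, 0.0, -0.0]
grip_width: 0.0525
```

```bash
python3 look.py w4
```

```text
t 3.4 [0.4873 0.1134 0.1501] yaw 5.41476597773545 F [ 0.045   0.397  -0.0726] w 0.056540142355043795 q [ 0.0055  0.4704  1.8148 -0.0013  0.8556  1.4827]
```

View pics/w4.png

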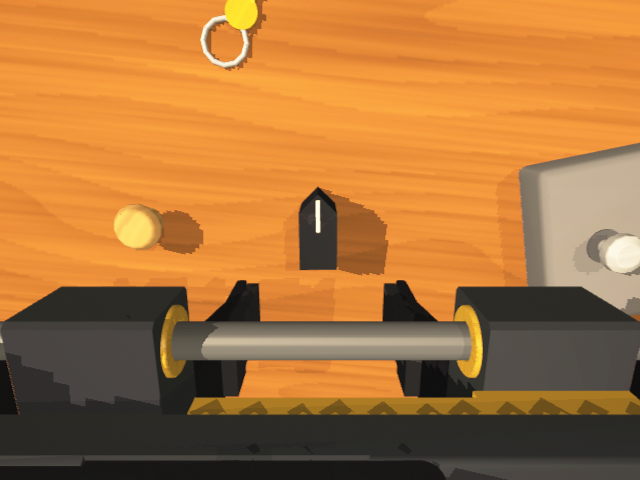

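The knob is under the jaws, with its nose at (318,188) and back edge from (300,270) to (337,270). The plunger head is at (622,253) and looks up again.

```bash
python3 - <<'E'
import cv2
t=cv2.imread("pics/w4.png");cv2.imwrite("pics/w4c.png",cv2.resize(t[180:280,270:370],None,fx=6,fy=6,interpolation=cv2.INTER_CUBIC))
E
```

```text
(no output)
```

View pics/w4c.png

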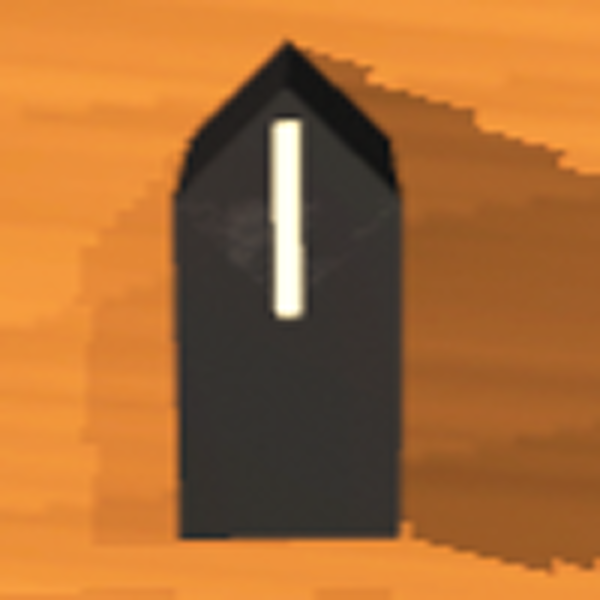

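```bash
python3 - <<'E'
import pickle
from h import *
from rig import robot
c=pickle.load(open('pics/w4.pkl','rb'));K=crop(270,180,6)
P={k:onz(c,K(*v),.04) for k,v in dict(bl=(180,537),br=(398,537),sl=(176,192),sr=(402,192),n=(288,88)).items()}
for k in P: print(k,P[k])
KT=crop(236,269,10)
print('two-view bl',tri((c,K(180,537)),('top',KT(155,297))),'br',tri((c,K(398,537)),('top',KT(260,292))))
b=(P['bl']+P['br'])/2;s=(P['sl']+P['sr'])/2;d=s-b;print('yaw',np.degrees(np.arctan2(d[1],d[0])),np.linalg.norm(d),np.linalg.norm(P['n']-b),np.linalg.norm(P['bl']-P['br']))
y=np.degrees(np.arctan2(d[1],d[0]));u=d/np.linalg.norm(d);print('centre',b+.022*u, s-.018*u,P['n']-.031*u)
go(robot.get_obs(),[*(b+.022*u)[:2],.008],y)
E
```

```text
bl [0.4643 0.1258 0.04  ]
br [0.4667 0.1006 0.04  ]
sl [0.5049 0.1296 0.04  ]
sr [0.5073 0.1044 0.04  ]
n [0.5178 0.1182 0.04  ]
two-view bl (array([0.4651, 0.1254, 0.042 ]), [np.float64(0.0004568096961227017), np.float64(0.00045680969612268843)]) br (array([0.4669, 0.0998, 0.0394]), [np.float64(0.0007957296946840105), np.float64(0.0007957296946840093)])
yaw 5.343286318928096 0.040787462227947574 0.052490026858529486 0.025354508137533854
centre [0.4874 0.1153 0.04  ] [0.4882 0.1153 0.04  ] [0.4869 0.1153 0.04  ]
shift [  0.2  -2.  142.1] rot [ 0.1 -0.   0.1]
```

Emit:
carry_out(
  series=[
    [0,-2,60,0,0,0,1],
    [0,-2,110,0,0,0,1],
    [0,-2,140,0,0,0,1],
    [0,-2,140,0,0,0,1],
    [0,-2,140,0,0,0,-1],
    [0,-2,140,0,0,0,-1],
    [0,-2,140,0,0,0,-1],
    [0,-2,140,0,0,0,-1],
  ],
  force=35,
)

```text
time: 4.4
position: [0.4877, 0.1153, 0.0108]
tool_rot: [0.999, 0.047, 0.001, 0.001]
ft_force: [-0.3, 0.0, -0.2]
grip_width: 0.055
```

Emit:
carry_out(
  series=[
    [0,0,0,0,0,0,-1],
    [0,0,0,0,0,0,-1],
    [0,0,0,0,0,0,-1],
  ],
)

```text
time: 4.78
position: [0.4876, 0.1154, 0.0108]
tool_rot: [0.999, 0.047, 0.001, 0.001]
ft_force: [0.1, -1.0, 0.7]
grip_width: 0.026
```

```bash
python3 look.py w5;python3 look.py s5 side; python3 - <<'E'
import cv2,numpy as np
a=cv2.imread('pics/w5.png');b=cv2.imread('pics/s5.png')
cv2.imwrite('pics/c5.png',np.hstack([cv2.resize(a,(400,300)),cv2.resize(b[240:360,300:460],(400,300))]))
E
```

```text
t 4.825 [0.4876 0.1154 0.0108] yaw 5.43150394347819 F [-0.0784 -0.1399  0.7026] w 0.025735497885617544 q [ 0.0096  0.7291  1.8907 -0.002   0.5196  1.4873]
t 4.875 [0.4876 0.1154 0.0108] yaw 5.429723281724801 F [ 0.2504 -0.3122  0.5398] w 0.025999077983554424 q [ 0.0096  0.7292  1.8907 -0.002   0.5195  1.4873]
```

View pics/c5.png

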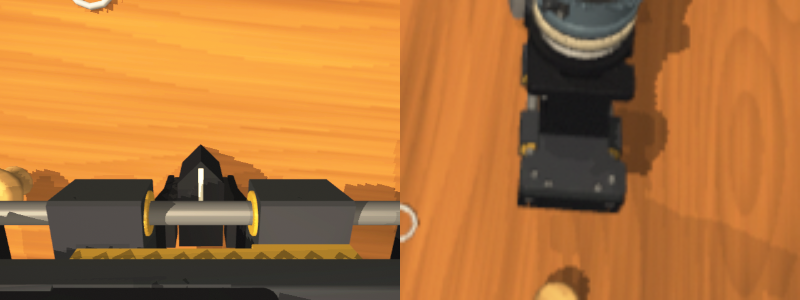

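The fingers closed to 26 mm on the knob. I'll lift it.

Emit:
carry_out(
  series=[
    [0,0,-40,0,0,0,-1],
    [0,0,-90,0,0,0,-1],
    [0,0,-110,0,0,0,-1],
    [0,0,-110,0,0,0,-1],
  ],
)

```text
time: 5.38
position: [0.4884, 0.1155, 0.1222]
tool_rot: [0.999, 0.047, 0.003, 0.001]
ft_force: [-0.5, -0.8, -0.3]
grip_width: 0.0253
```

```bash
python3 look.py w6;python3 - <<'E'
from h import *
from rig import robot
go(robot.get_obs(),[.5345,-.1908,.12],40.6)
a=cv2.imread('pics/w6.png');cv2.imwrite('pics/w6c.png',cv2.resize(a[250:420,230:410],None,fx=4,fy=4,interpolation=cv2.INTER_CUBIC)[:600])
E
```

```text
t 5.425 [0.4874 0.1155 0.121 ] yaw 5.429519877562435 F [ 0.4501 -0.1642 -1.0498] w 0.025645352782441216 q [ 0.0098  0.5198  1.8386 -0.0014  0.7801  1.4868]
shift [ 17.9 309.4   1.4] rot [  0.1  -0.1 -35.2]
```

View pics/w6c.png

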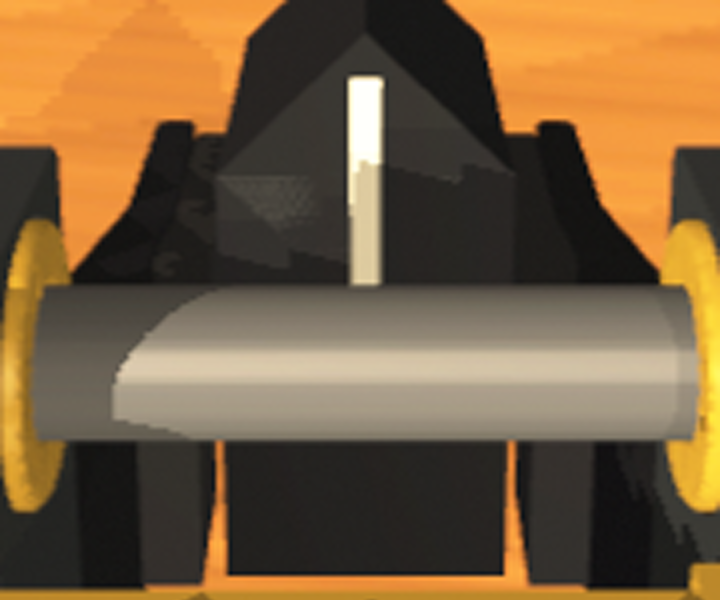

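The knob is held centred and square, with its nose at crop (365,35). I'll measure its offset in the hand.

```bash
python3 - <<'E'
import pickle
from h import *
from rig import robot
o=robot.get_obs();c=pickle.load(open('pics/w6.pkl','rb'));K=crop(230,250,4)
R=Rn.from_quat(o['tool_rot'])
for n,p in dict(n=(365,35),sl=(217,175),sr=(514,174)).items():
    X=onz(c,K(*p),o['position'][2]+.0292);print(n,R.inv().apply(X-o['position'])*1000)
E
```

```text
n [ 30.9606   0.4965 -29.1048]
sl [ 18.1607 -12.4317 -29.1602]
sr [ 18.2442  13.5167 -29.1274]
```

Emit:
carry_out(
  series=[
    [18,60,0,0,0,-8,-1],
    [18,309,0,0,0,-35.2,-1],
    [18,309,0,0,0,-35.2,-1],
    [18,309,0,0,0,-35.2,-1],
    [18,309,0,0,0,-35.2,-1],
    [18,309,0,0,0,-35.2,-1],
    [18,309,0,0,0,-35.2,-1],
    [18,309,0,0,0,-35.2,-1],
  ],
)

```text
time: 6.42
position: [0.5334, -0.1882, 0.1204]
tool_rot: [0.938, 0.348, 0.0, -0.001]
ft_force: [0.3, -0.5, 0.1]
grip_width: 0.026
```

```bash
python3 look.py w7;python3 look.py s7 side;python3 look.py t7 top;  python3 - <<'E'
from h import *
a=cv2.imread('pics/s7.png');b=cv2.imread('pics/t7.png')
f=lambda i,x,y:cv2.resize(i[y:y+100,x:x+100],(400,400),interpolation=cv2.INTER_CUBIC)
cv2.imwrite('pics/c7.png',np.hstack([f(a,310,130),f(b,330,220)]))
E
```

```text
t 6.475 [ 0.5337 -0.1882  0.1207] yaw 40.74267071650675 F [ 0.7948  0.2553 -0.3007] w 0.02536889205031935 q [-0.537   0.587   1.675   0.0014  0.8792  0.3219]
t 6.525 [ 0.534  -0.1883  0.121 ] yaw 40.7563845861022 F [-0.2876 -0.5919 -0.3367] w 0.025644379001499466 q [-0.5369  0.5866  1.6746  0.0013  0.8791  0.3218]
t 6.575 [ 0.5343 -0.1885  0.1212] yaw 40.75745027784313 F [-1.2206 -0.524   0.1076] w 0.026021886047092976 q [-0.537   0.5864  1.6742  0.0012  0.8791  0.3217]
```

View pics/w7.png

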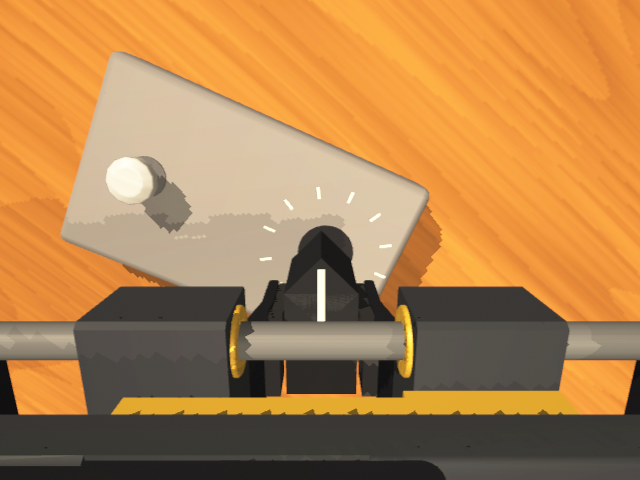

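View pics/c7.png

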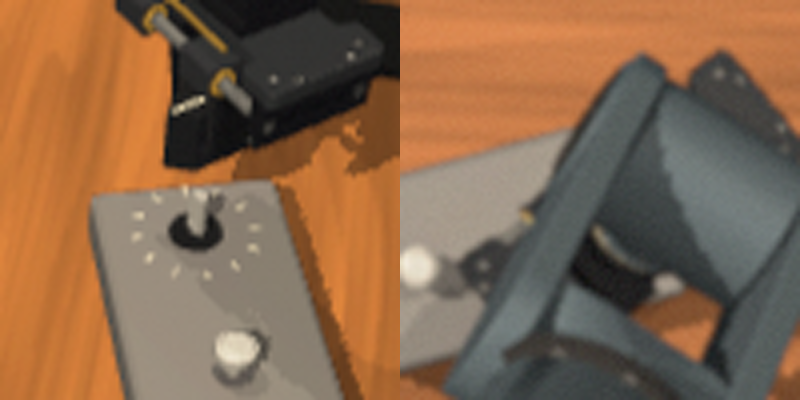

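```bash
python3 - <<'E'
from h import *
from rig import robot
go(robot.get_obs(),[.5343,-.1904,.086],40.6)
E
```

```text
shift [-1.2  1.4 35.2] rot [ 0.1 -0.1  0.2]
```

Emit:
carry_out(
  series=[
    [-1.2,1.4,20,0.1,-0.1,0.2,-1],
    [-1.2,1.4,35,0.1,-0.1,0.2,-1],
    [-1.2,1.4,35,0.1,-0.1,0.2,-1],
    [-1.2,1.4,35,0.1,-0.1,0.2,-1],
    [-1.2,1.4,35,0.1,-0.1,0.2,-1],
  ],
)

```text
time: 7.2
position: [0.5348, -0.1906, 0.0868]
tool_rot: [0.938, 0.347, 0.0, 0.0]
ft_force: [-0.6, -0.0, 0.2]
grip_width: 0.0257
```

```bash
python3 look.py w8;python3 look.py s8 side;  python3 - <<'E'
from h import *
from rig import robot
go(robot.get_obs(),[.5343,-.1904,.075],40.6)
a=cv2.imread('pics/s8.png');b=cv2.imread('pics/w8.png')
cv2.imwrite('pics/c8.png',np.hstack([cv2.resize(a[140:220,320:400],(400,400),interpolation=cv2.INTER_CUBIC),cv2.resize(b[200:360,240:400],(400,400))]))
E
```

```text
t 7.25 [ 0.5347 -0.1906  0.0868] yaw 40.559205468814845 F [-0.1825  0.111  -0.166 ] w 0.025778482625095626 q [-0.5391  0.6416  1.6914 -0.0002  0.8077  0.324 ]
t 7.3 [ 0.5347 -0.1906  0.0868] yaw 40.55551875752648 F [ 0.3351  0.1381 -0.395 ] w 0.025720725604300367 q [-0.5392  0.6416  1.6915 -0.0003  0.8077  0.324 ]
shift [-0.1 -0.4 11.8] rot [ 0. -0. -0.]
```

View pics/c8.png

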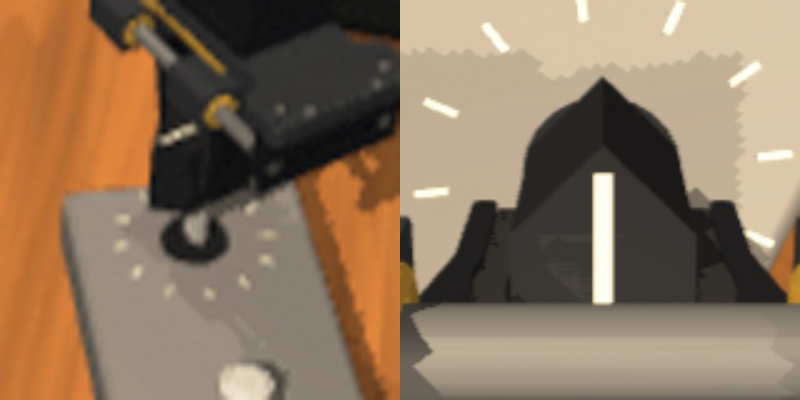

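The knob sits just above the shaft and is lined up with the ring. I'll lower it gently.

Emit:
carry_out(
  series=[
    [-0.2,-0.3,4,0,0,0,-1],
    [-0.2,-0.3,8,0,0,0,-1],
    [-0.2,-0.3,12,0,0,0,-1],
    [-0.2,-0.3,12,0,0,0,-1],
  ],
)

```text
time: 7.8
position: [0.5342, -0.1903, 0.0743]
tool_rot: [0.938, 0.347, 0.0, 0.0]
ft_force: [1.2, 0.4, -0.5]
grip_width: 0.0253
```

There is no reaction 8.5 mm past the contact height, so the shaft is inside the bore. I'll carry on to home.

Emit:
carry_out(
  series=[
    [0,0,5,0,0,0,-1],
    [0,0,9,0,0,0,-1],
    [0,0,12,0,0,0,-1],
    [0,0,15,0,0,0,-1],
    [0,0,18,0,0,0,-1],
    [0,0,18,0,0,0,-1],
  ],
)

```text
time: 8.55
position: [0.5342, -0.1903, 0.057]
tool_rot: [0.938, 0.347, 0.0, 0.0]
ft_force: [-2.1, 1.8, 7.9]
grip_width: 0.026
```

Emit:
carry_out(
  series=[
    [0,0,1.5,0,0,0,-1],
    [0,0,2,0,0,0,-1],
    [0,0,2,0,0,0,-1],
  ],
)

```text
time: 8.93
position: [0.5343, -0.1903, 0.0565]
tool_rot: [0.938, 0.347, 0.0, 0.0]
ft_force: [-1.5, 1.4, 11.1]
grip_width: 0.0259
```

```bash
python3 look.py w9;python3 look.py s9 side;  python3 - <<'E'
from h import *
a=cv2.imread('pics/s9.png');b=cv2.imread('pics/w9.png')
cv2.imwrite('pics/c9.png',np.hstack([cv2.resize(a[150:230,320:400],(400,400),interpolation=cv2.INTER_CUBIC),cv2.resize(b[200:360,240:400],(400,400))]))
E
```

```text
t 8.975 [ 0.5343 -0.1903  0.0565] yaw 40.56649281874076 F [-1.6054  2.0383 10.7995] w 0.025499607151965482 q [-0.5391  0.6907  1.7069 -0.0002  0.7431  0.3238]
t 9.025 [ 0.5343 -0.1903  0.0565] yaw 40.56193363340587 F [-1.089   2.4708 11.3662] w 0.025453343925316688 q [-0.5392  0.6906  1.7069 -0.0002  0.7431  0.3238]
```

View pics/c9.png

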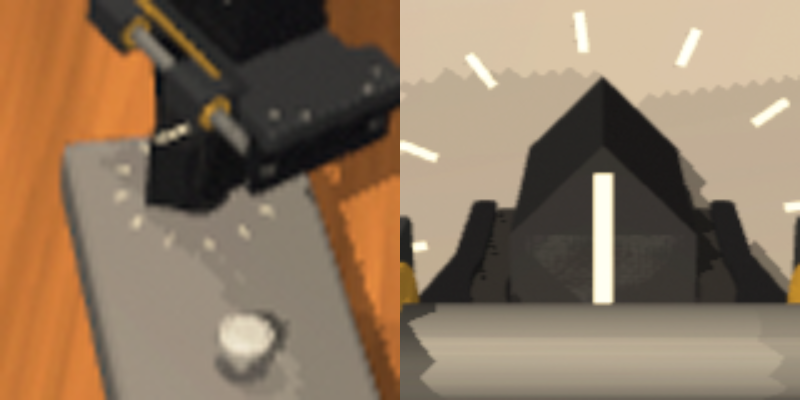

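The force is 11 N, more than the 9 N spring at its stop, and the knob has not slipped in the grip. Its underside works out at about 45.7 mm against the expected 46 mm. The plunger is up, so I'm handing in.

```bash
python3 - <<'E'
from rig import robot
print(robot.hand_in()); o=robot.get_obs();print(o['time'],o['position'],o['ft_force'],o['grip_width'])
E
```

```text
the job is handed in; nothing more can be done
None
the job is handed in; nothing more can be done
```

I pressed the plunger to its stop and let it come up. I then picked up the knob, turned it about 35° to match the shaft's flat at about 40.6° yaw, and pushed it fully home. I handed in at about 9 s with the knob still gripped and pressed down; `hand_in` gave no verdict.

- **Plunger:** the force was 16 N at tip height 54 mm, above the 4.5 N spring, so it reached its stop. It looks fully up in the last side picture.
- **Fit:** there was no resistance as the shaft entered the bore. The knob did not shift in the grip (26 mm opening). Its underside came to about 45.7 mm above the shelf, against the 46 mm expected at the end of travel.
- **Final push:** the force was about 11 N, against about 9 N for the spring at its stop. The last 2 mm of commanded push moved the tool only 0.5 mm, so the shaft is at its stop.
- **Other objects:** I did not touch the phone, key, dish, drawer pull or glasses case. I took no final picture to confirm their positions.
- **Disagreement:** the shaft-position measurements from the top, side and wrist cameras differed by up to 2 mm. I used a value between them, and the fit bore it out.

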